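# Set out the dried-fruit tubs and clip in the missing ticket

### The job

Set out the display: move the four tubs from the red tray to the wooden bays, each upright on the floor of the bay that shows its own fruit. The bay for the dates still lacks its ticket: take the date ticket from the wooden block and press it upright and fully home in that bay's empty clip, near the clip's middle. Leave the tasting bowl where it stands.

Things in the scene. Friction and masses are not known exactly. Their poses are not given: they have to be found in the camera images.
- tub_apricot: Closed round clear tub of dried apricots, orange, seen through lid and wall. 60 mm across, 80 mm high, rigid, 0.2 kg. Origin: centre of its underside, z up. Starts upright in a cell of the red tray (nearer row, along y; floor 4 mm, walls 26 mm high, cells 91 mm apart, so only 31 mm between tubs: close the fingers across the row, along x).
- tub_raisin: Closed round clear tub of golden raisins, yellow, seen through lid and wall. 60 mm across, 80 mm high, rigid, 0.2 kg. Origin: centre of its underside, z up. Starts upright in a cell of the red tray (nearer row, along y; floor 4 mm, walls 26 mm high, cells 91 mm apart, so only 31 mm between tubs: close the fingers across the row, along x).
- tub_pistachio: Closed round clear tub of pistachios, green, seen through lid and wall. 60 mm across, 80 mm high, rigid, 0.2 kg. Origin: centre of its underside, z up. Starts upright in a cell of the red tray (nearer row, along y; floor 4 mm, walls 26 mm high, cells 91 mm apart, so only 31 mm between tubs: close the fingers across the row, along x).
- tub_date: Closed round clear tub of dates, very dark brown, seen through lid and wall. 60 mm across, 80 mm high, rigid, 0.2 kg. Origin: centre of its underside, z up. Starts upright in a cell of the red tray (nearer row, along y; floor 4 mm, walls 26 mm high, cells 91 mm apart, so only 31 mm between tubs: close the fingers across the row, along x).
- bay_apricot: Fixed display bay with liner and samples of dried apricots, orange. Further row, along y, 110 mm apart. Origin: centre of the underside of its square cell; x points ahead, to the customers. Cell 88 mm square inside, floor 5 mm above the origin, walls 6 mm thick to 20 mm. Its ticket stands at x = 95 mm, fixed, 8 mm thick, to 78 mm above the origin.
- bay_raisin: Fixed display bay with liner and samples of golden raisins, yellow. Further row, along y, 110 mm apart. Origin: centre of the underside of its square cell; x points ahead, to the customers. Cell 88 mm square inside, floor 5 mm above the origin, walls 6 mm thick to 20 mm. Its ticket stands at x = 95 mm, fixed, 8 mm thick, to 78 mm above the origin.
- bay_pistachio: Fixed display bay with liner and samples of pistachios, green. Further row, along y, 110 mm apart. Origin: centre of the underside of its square cell; x points ahead, to the customers. Cell 88 mm square inside, floor 5 mm above the origin, walls 6 mm thick to 20 mm. Its ticket stands at x = 95 mm, fixed, 8 mm thick, to 78 mm above the origin.
- bay_date: Like the other bays (sizes there); liner and samples of dates, very dark brown, clip empty. Clip: at x = 95 mm, y = 0 of the bay, two sprung jaws 40 mm long along y, 2 mm apart; their lips, 19 to 30 mm above the origin, flare to a 14 mm mouth. Pushed down, the tongue parts them (under 10 N) and bottoms on the ledge 8 mm above the origin; they hold and centre it.
- ticket: Loose date ticket, same both ways round: white frame 8 mm thick (x), 76 wide (y), 52 high, dark brown top, above a tongue 4 mm thick, 50 wide, 18 high. 40 g. Origin: middle of the tongue's lower edge, z up. Starts upright, tongue in the slot of a wooden block 22 mm high, left of the rows; lifts straight out. Take it by the frame's two faces.
- bowl: Blue tasting bowl of almonds, 104 mm across, 36 mm high, 0.35 kg, right of the work. A bystander. Origin: centre of its underside.

How it is judged:
By the outcome, as a careful person would: the job done as asked, in the order asked, and still so for the second after the job is handed in, with the robot touching nothing.
It also fails if it takes over 106 s, if anything falls off the work surface, if the arm or the gripper's body presses on something with over 40 N, if the wrist force passes 120 N, or if a joint passes its speed limit or range.

### The arm

A 7-joint arm with a two-finger parallel gripper is mounted at the origin on the work surface. World frame = base frame: x ahead of the robot, y to its left, z up, the work surface at z = 0. Lengths are in mm, angles in rad, forces in N, time in s.
With the tool pointing down it reaches from about 425 to 1025 mm from the base axis. Payload 9.4 kg.
Tool frame: the origin (TCP) lies midway between the tips of the shut fingers; the grasp point (between the pads) lies 19 mm behind it; z points along the fingers, y is the direction in which the jaws open and shut (so a half turn about z gives the same grasp; the last joint's range is limited). The gripper opens to 85 mm and grips with 20 to 120 N. Pads are 22 mm wide; open, the fingers measure 114 mm over their backs; the gripper's body (76 mm by 85 mm) begins 54 mm behind the grasp point. The pads swing forward as they close: fully open they stand 13 mm farther back than shut.
Start: joints at [-1.242, 0.599, -0.003, 1.599, 0.002, 0.943, -0.08], TCP at [286.2, 666.118, 231.275] pointing down, gripper open.
Joint ranges: [-2.57, 2.57], [-0.35, 1.97], [-1.29, 1.29], [0.11, 2.56], [-1.05, 4.19], [0.11, 1.86], [-2.63, 2.63]. Speed limits (rad/s): [2.22, 2.22, 3.01, 3.01, 3.14, 3.14, 3.14].

### API

Orientations are given as a rotation vector (axis times angle).
In Python, from cell import r, imaging, workorder gives the robot as it stands. The module is installed in compiled form; this text tells all that it offers.
- The arm moves only by the shell command python3 -m pendant 'ROWS' [OPENING] [FORCE]. ROWS is JSON, a list of rows, each a list of 2 entries, a list of its own where there are three numbers: the shift along the tool's x, y, z in cm, then the turn, a rotation vector about the tool's x, y, z in degrees. In form: [[[x, y, z], [wx, wy, wz]], ...]. A call has exactly 10 rows; each row shifts and turns the commanded pose from where the row before left it, along the tool's axes as they then stand; what a row does not reach is not made up. A row lasts 1/12 s, in which the tool goes at most 41.7 mm and 7.16 degrees, less where a joint would pass 70% of its speed; a pose out of reach is approached as far as the arm can. A call with a gripper value outside its range is refused whole. OPENING is the opening, from -1 (shut) to 1 (fully open), set as the call begins (- or left out, the last holds). The fingers move at their own pace and stop on an object; FORCE is the grip in N (left out, the last holds). Time passes only in rows, so rows that do not move let the fingers close, or fill a call up. It gives the time, the measured TCP pose, the force and the opening at its end, in the units of the state.
- r.observe(): the state, without advancing time (a new reading comes with each control period).
- imaging.snapshot(name): name is "scene" or "top"; returns a dict with "color" (480x640x3 uint8, red, green, blue), "fov_y" (degrees; the focal length in pixels is half the picture's height over the tangent of half this angle, whatever the lens; pixels are square), "cx", "cy" (the principal point, pixels), "dist_coeffs" ([k1, k2, p1, p2, k3] as OpenCV has them; the pictures are not rectified), "rvec" (rotation vector, rad) and "tvec" (3), from world to camera coordinates, as OpenCV has them. Camera axes: x right, y down, z forward; pixel columns grow to the right and rows downward; lengths in mm; the calibration is good to about 2 mm. A picture is of the moment at which its call begins. There is no depth.
- workorder.sign_off(): hands the job in, once; it reports no verdict.
The state is a dict: "clock": time; "joint_pos": joint angles; "dq": joint speeds; "joint_efforts": joint torques, N m; "eef_pos": TCP position; "tcp_rot": TCP orientation; "force": force on the tool from outside, world axes, zero at the start; "wrist_torque": the same for the moment, N m; "gripper_width": finger opening in mm.
Only numpy, scipy, OpenCV 4.12 (cv2) and the standard library are available. Lean on these libraries where they do the work, as an engineer would, in place of code of your own. Each camera call takes 0.05 s, during which the arm holds its last target. There are 200 camera calls.

## Working session

There is one attempt and no reset: what is moved stays moved. The work goes in short steps, Python scripts to look and compute and a shell command to move; the robot and the scene stay as the last step left them, time stands still between calls to the robot, and variables do not carry over. Pictures are saved under pics/ and viewed, about 12 in all and at most 16, crops included, and the job is handed in when it is done.

```bash
mkdir -p pics; ls; python3 - <<'E'
from cell import r, imaging
import cv2
for n in("scene","top"):
    s=imaging.snapshot(n); cv2.imwrite(f"pics/{n}0.png",s["color"][:,:,::-1])
    print({k:v for k,v in s.items() if k!="color"})
print(r.observe())
E
```

```text
pics
{'fov_y': 53.30688823837127, 'cx': 316.95592613261397, 'cy': 239.98203486109458, 'dist_coeffs': array([-0.00186424,  0.        ,  0.        ,  0.        ,  0.        ]), 'rvec': array([ 0.64196389,  2.83527705, -0.79477766]), 'tvec': array([ 467.90566427, -159.02613193, 1047.70734424])}
{'fov_y': 42.67464919787187, 'cx': 325.23650627001507, 'cy': 245.70465926198924, 'dist_coeffs': array([0.06487943, 0.        , 0.        , 0.        , 0.        ]), 'rvec': array([ 2.1369042 , -2.13047977,  0.14490324]), 'tvec': array([ -12.36051935,  514.09874729, 1254.03507013])}
{'clock': 0.1, 'joint_pos': array([-1.24169357,  0.60004538, -0.00256132,  1.6000614 ,  0.00177939,
        0.94291   , -0.07979323]), 'dq': array([-1.47661491e-03, -1.69494563e-03, -4.50803090e-04, -1.03269431e-03,
       -7.12321693e-05,  1.43129884e-04,  1.19278948e-04]), 'joint_efforts': array([ 5.30889447e-03, -7.77997398e+01,  1.57033905e+00, -2.58629340e+01,
        1.26925274e-02,  5.53231148e-03, -1.30862173e-05]), 'eef_pos': array([286.02492383, 665.72406314, 230.49875058]), 'tcp_rot': array([-6.32927235e-01, -3.07698834e+00,  2.21489697e-03]), 'force': array([-0.14188853,  0.40786737, -0.34372767]), 'wrist_torque': array([ 0.03058135, -0.00537515, -0.04157081]), 'gripper_width': 85.13829435441417}
```

View pics/top0.png

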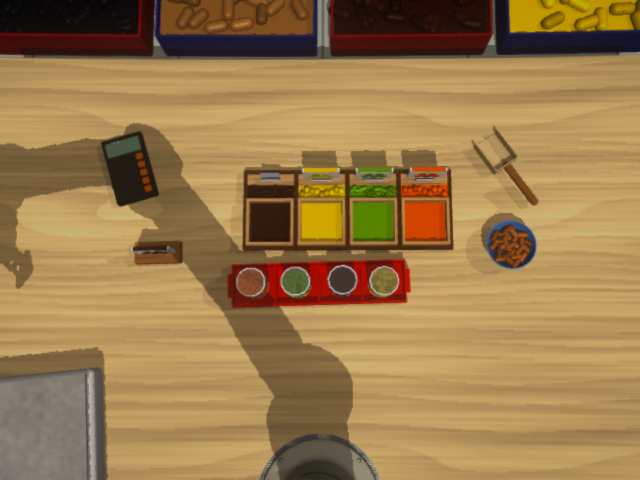

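View pics/scene0.png

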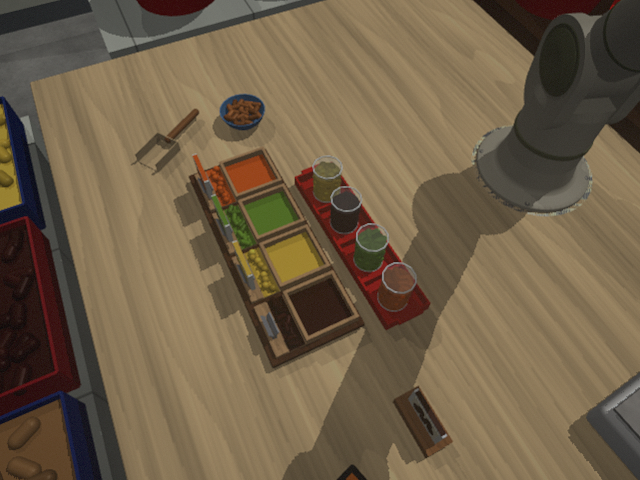

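The top view shows the tubs, left to right: apricot (250,282), pistachio (296,282), date (342,280), raisin (384,281). The bays are date (270,221), raisin (321,221), pistachio (373,221) and apricot (425,221). The ticket block is at (157,253) and the bowl at (511,245). Next I'll look at enlarged crops.

```bash
cat > h.py <<'E'
import numpy as np, cv2
from cell import r, imaging
from scipy.spatial.transform import Rotation as R
def cam(s):
    f=240/np.tan(np.radians(s["fov_y"]/2)); return np.array([[f,0,s["cx"]],[0,f,s["cy"]],[0,0,1]]),s["dist_coeffs"],s["rvec"],s["tvec"]
def unproj(s,uv,z):
    K,d,rv,t=cam(s); M=R.from_rotvec(rv).as_matrix()
    p=cv2.undistortPoints(np.array(uv,float).reshape(-1,1,2),K,d).reshape(-1,2)
    D=np.c_[p,np.ones(len(p))]@M; c=-M.T@t
    return c+D*((z-c[2])/D[:,2])[:,None]
def proj(s,P):
    K,d,rv,t=cam(s); return cv2.projectPoints(np.array(P,float).reshape(-1,3),rv,t,K,d)[0].reshape(-1,2)
def crop(s,x0,y0,x1,y1,k,fn): cv2.imwrite(fn,cv2.resize(s["color"][y0:y1,x0:x1,::-1],None,fx=k,fy=k,interpolation=cv2.INTER_CUBIC))
E
python3 - <<'E'
from h import *
s=imaging.snapshot("top"); crop(s,220,155,460,315,3.3333,"pics/t1.png"); crop(s,120,225,200,275,8,"pics/t2.png")
s=imaging.snapshot("scene"); crop(s,380,375,470,465,6,"pics/s2.png")
E
```

```text
(no output)
```

View pics/t1.png

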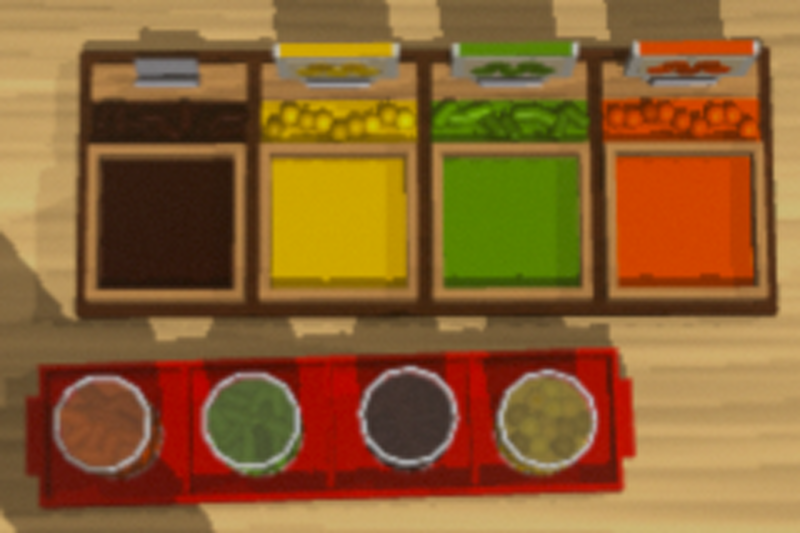

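View pics/t2.png

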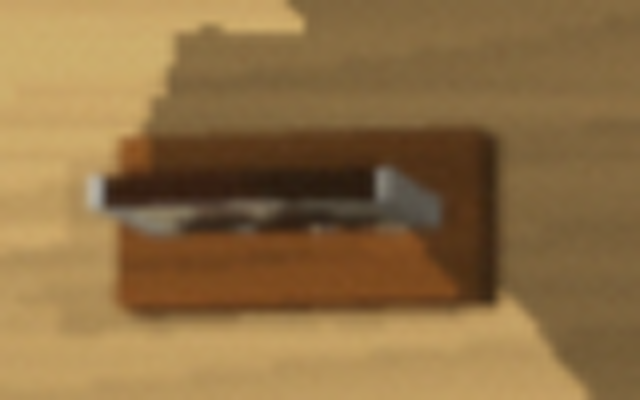

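View pics/s2.png

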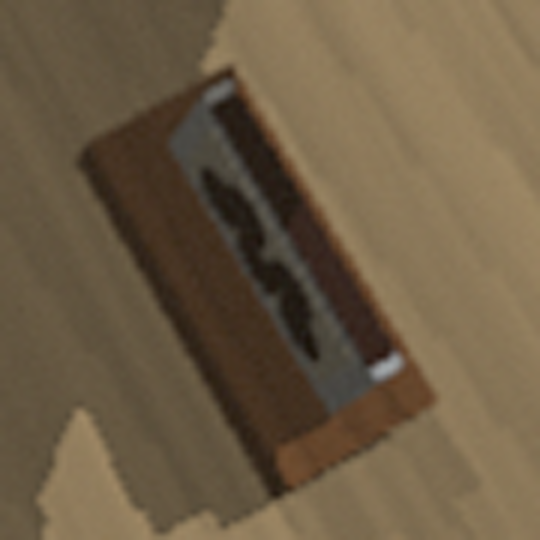

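```bash
python3 - <<'E'
from h import *
np.set_printoptions(precision=1,suppress=True)
s=imaging.snapshot("top")
c=lambda a:[(220+(x+.5)/3.33333-.5,155+(y+.5)/3.33333-.5) for x,y in a]
print("tubs A P D R",unproj(s,c([(103,424),(252,423),(409,417),(547,420)]),84))
q=[(87,145),(245,145),(245,300),(87,300),(260,145),(416,145),(416,298),(260,298),(433,145),(590,145),(590,298),(433,298),(606,145),(765,145),(765,300),(606,300)]
for z in(20,):
  P=unproj(s,c(q),z).reshape(4,4,3); print(z,P.mean(1)); print(P[0],P[3])
print("ticketed tops y/r", unproj(s,c([(276,48),(399,48),(453,48),(578,46),(634,44),(758,44)]),78))
print("clip",unproj(s,c([(136,60),(199,60),(136,85),(199,85)]),30))
e=lambda a:[(120+(x+.5)/8-.5,225+(y+.5)/8-.5) for x,y in a]
print("ticket top",unproj(s,e([(92,178),(390,170),(103,210),(385,205)]),74))
s=imaging.snapshot("scene")
g=lambda a:[(380+(x+.5)/6-.5,375+(y+.5)/6-.5) for x,y in a]
print("ticket top sc",unproj(s,g([(233,85),(402,358),(207,100),(375,380)]),74))
o=r.observe(); print(o['eef_pos'],R.from_rotvec(o['tcp_rot']).as_matrix())
E
```

```text
tubs A P D R [[ 433.3  138.6   84. ]
 [ 434.1   48.5   84. ]
 [ 438.   -46.4   84. ]
 [ 436.4 -129.5   84. ]]
20 [[ 570.1  109.8   20. ]
 [ 570.9   -1.2   20. ]
 [ 571.  -112.9   20. ]
 [ 570.4 -224.3   20. ]]
[[621.  162.1  20. ]
 [621.1  59.4  20. ]
 [519.3  58.2  20. ]
 [519.1 159.7  20. ]] [[ 621.1 -174.3   20. ]
 [ 620.9 -276.3   20. ]
 [ 519.8 -273.7   20. ]
 [ 519.7 -172.9   20. ]]
ticketed tops y/r [[ 669.5   36.6   78. ]
 [ 669.4  -40.1   78. ]
 [ 669.4  -73.8   78. ]
 [ 670.5 -151.5   78. ]
 [ 671.7 -186.2   78. ]
 [ 671.4 -262.7   78. ]]
clip [[675.  130.   30. ]
 [675.1  89.2  30. ]
 [658.4 129.7  30. ]
 [658.4  88.9  30. ]]
ticket top [[505.8 385.8  74. ]
 [508.  310.1  74. ]
 [497.6 382.6  74. ]
 [499.  311.   74. ]]
ticket top sc [[499.  311.6  74. ]
 [496.7 384.4  74. ]
 [506.9 312.   74. ]
 [505.4 385.8  74. ]]
[286.2 666.  231. ] [[-0.9  0.4 -0. ]
 [ 0.4  0.9 -0. ]
 [-0.  -0.  -1. ]]
```

```bash
cat > st.py <<'E'
from h import *
import sys
# usage: st.py X Y Z -> delta rows (cm) in tool axes, yaw error vs y_tool=+x (deg about tool z)
o=r.observe(); M=R.from_rotvec(o['tcp_rot']).as_matrix(); p=o['eef_pos']
print("t %.2f p %s f %s w %.1f yawneed %.2f tilt %s"%(o['clock'],p.round(1),o['force'].round(1),o['gripper_width'],np.degrees(np.arctan2(M[1,1],M[0,1])),M[:2,2].round(4)), "q",o['joint_pos'].round(2))
if len(sys.argv)>3: print("delta world-aligned rows [dy,dx,-dz] cm:",np.round([(float(sys.argv[2])-p[1])/10,(float(sys.argv[1])-p[0])/10,-(float(sys.argv[3])-p[2])/10],2))
E
python3 - <<'E'
from h import *
s=imaging.snapshot("scene"); crop(s,180,140,440,370,2.6,"pics/s3.png")
print(proj(s,[[621,162,20],[621,60,20],[519,60,20],[519,160,20]])); print(proj(s,[[571+y,110+x,h] for h in(20,34) for x,y in((-50,-50),(50,-50),(50,50),(-50,50))]))
E
python3 -m pendant '[[[0,0,0],[0,0,6.7]],[[0,0,0],[0,0,6.7]],[[0,0,0],[0,0,6.7]],[[0,0,0],[0,0,6.7]],[[0,0,0],[0,0,6.7]],[[0,0,0],[0,0,6.7]],[[0,0,0],[0,0,6.7]],[[0,0,0],[0,0,6.7]],[[0,0,0],[0,0,6.7]],[[0,0,0],[0,0,6.3]]]' 1 30
python3 st.py 433 139 160
```

```text
[[304.2064345  347.54845285]
 [280.33097383 297.789263  ]
 [331.14261318 276.03513382]
 [356.6989308  322.17001935]]
[[330.1724834  276.45049785]
 [355.68879835 322.63420779]
 [303.71138206 346.51677465]
 [280.33097383 297.789263  ]
 [330.41611059 272.9394478 ]
 [356.31666416 319.59466048]
 [303.58104942 343.74608274]
 [279.87790732 294.48333724]]
clock: 1.18
eef_pos: [286.1, 666.1, 231.3]
tcp_rot: [-2.225, -2.218, -0.0]
force: [-0.3, 0.9, 0.2]
gripper_width: 85.4
t 1.18 p [286.1 666.1 231.3] f [-0.3  0.9  0.2] w 85.4 yawneed -0.18 tilt [-0.  0.] q [-1.44  0.62  0.32  1.61 -0.23  0.95 -1.04]
delta world-aligned rows [dy,dx,-dz] cm: [-52.71  14.69   7.13]
```

View pics/s3.png

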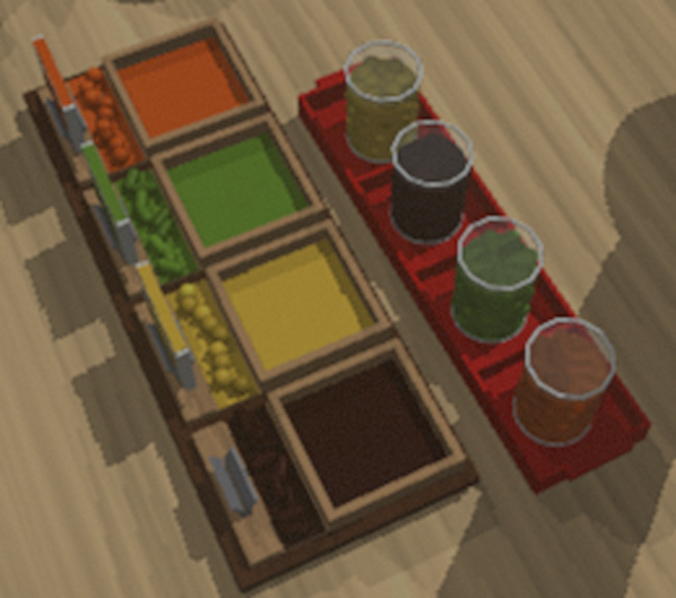

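```bash
python3 - <<'E'
from h import *
from scipy.optimize import least_squares
np.set_printoptions(precision=1,suppress=True)
t=imaging.snapshot("top"); s=imaging.snapshot("scene")
c=lambda a:np.array([(220+(x+.5)/3.33333-.5,155+(y+.5)/3.33333-.5) for x,y in a])
g=lambda a:np.array([(180+(x+.5)/2.6-.5,140+(y+.5)/2.6-.5) for x,y in a])
def tri(a,b):
    f=lambda P:np.r_[(proj(t,P)-a).ravel(),(proj(s,P)-b).ravel()]
    q=least_squares(f,np.tile([500,0,40.],len(a))); return q.x.reshape(-1,3),abs(q.fun).max()
# date bay corners: near-right,near-left,far-left,far-right ; apricot near-right, near-left(y+)
print(tri(c([(245,300),(87,300),(87,145),(245,145)]),g([(400,340),(466,462),(332,524),(268,390)])))
print("apricot",tri(c([(765,300),(606,300),(606,145),(765,145)]),g([(218,22),(266,106),(148,150),(104,65)])))
print("tub lids",tri(c([(103,424),(252,423),(409,417),(547,420)]),g([(569,359),(500,255),(431,153),(384,72)])))
e=lambda a:np.array([(120+(x+.5)/8-.5,225+(y+.5)/8-.5) for x,y in a])
h=lambda a:np.array([(380+(x+.5)/6-.5,375+(y+.5)/6-.5) for x,y in a])
print("ticket",tri(e([(92,178),(390,170),(103,210),(380,206)]),h([(402,358),(233,85),(375,380),(207,100)])[[2,3,0,1]]))
print("block top",tri(e([(118,135),(495,128),(120,302),(493,300)]),h([(278,492),(80,157),(437,400),(233,68)])))
E
```

```text
(array([[515.3,  58.1,  36.5],
       [515.9, 158.2,  35.1],
       [615. , 160. ,  39.9],
       [614.6,  58.1,  44.6]]), np.float64(0.7191007370046805))
apricot (array([[ 517. , -270.7,   34.8],
       [ 516.7, -170.9,   37.6],
       [ 616. , -171.8,   36.3],
       [ 617.4, -273.9,   28. ]]), np.float64(0.8381783769742697))
tub lids (array([[ 433.2,  139.2,   81.6],
       [ 434.2,   49. ,   79.6],
       [ 438.1,  -46.4,   82.7],
       [ 435.9, -129.1,   82.6]]), np.float64(0.35935047500504425))
ticket (array([[505.6, 385.8,  74.6],
       [507.2, 311.4,  73.1],
       [496.9, 384. ,  72.9],
       [498.9, 311.8,  74.3]]), np.float64(0.5240163649540932))
block top (array([[526.2, 396.2,  21.9],
       [528. , 301.1,  10.7],
       [479.4, 394.6,  24. ],
       [480.1, 299. ,  16.2]]), np.float64(0.9335713499599478))
```

```bash
python3 - <<'E'
from h import *
np.set_printoptions(precision=1,suppress=True)
s=imaging.snapshot("top")
c=lambda a:[(220+(x+.5)/3.33333-.5,155+(y+.5)/3.33333-.5) for x,y in a]
q=[(87,145),(245,145),(245,300),(87,300),(260,145),(416,145),(416,298),(260,298),(433,145),(590,145),(590,298),(433,298),(606,145),(765,145),(765,300),(606,300)]
print(unproj(s,c(q),36).reshape(4,4,3).mean(1))
print("ticketed tops", unproj(s,c([(276,48),(399,48),(453,48),(578,46),(634,44),(758,44)]),94).reshape(3,2,3).mean(1))
print("clip",unproj(s,c([(136,60),(199,60),(136,85),(199,85)]),46).mean(0))
E
python3 -m pendant '[[[-3.8,1.1,0],[0,0,0]],[[-3.8,1.1,0],[0,0,0]],[[-3.8,1.1,0],[0,0,0]],[[-3.8,1.1,0],[0,0,0]],[[-3.8,1.1,0],[0,0,0]],[[-3.8,1.0,0.5],[0,0,0]],[[-3.8,1.0,0.5],[0,0,0]],[[-3.8,1.0,0.5],[0,0,0]],[[-3.8,1.0,0.5],[0,0,0]],[[-3.8,1.0,0.5],[0,0,0]]]'
python3 -m pendant '[[[-3.7,1.0,1],[0,0,0]],[[-3.7,1.0,1],[0,0,0]],[[-3.7,1.1,1],[0,0,0]],[[-3.6,1.1,1],[0,0,0]],[[0,0,0.5],[0,0,0]],[[0,0,0],[0,0,0]],[[0,0,0],[0,0,0]],[[0,0,0],[0,0,0]],[[0,0,0],[0,0,0]],[[0,0,0],[0,0,0]]]'
python3 st.py 433 139 42
```

```text
[[ 567.   108.1   36. ]
 [ 567.8   -1.6   36. ]
 [ 567.9 -111.9   36. ]
 [ 567.3 -222.    36. ]]
ticketed tops [[ 664.9   -2.2   94. ]
 [ 665.4 -111.6   94. ]
 [ 667.  -222.    94. ]]
clip [662.4 107.7  46. ]
clock: 2.17
eef_pos: [392.4, 284.7, 206.4]
tcp_rot: [2.213, 2.23, 0.001]
force: [1.8, 0.2, -0.1]
gripper_width: 85.3
clock: 3.0
eef_pos: [434.5, 140.9, 161.6]
tcp_rot: [2.215, 2.228, 0.001]
force: [-0.3, 0.4, -0.3]
gripper_width: 85.4
t 3.00 p [434.5 140.9 161.6] f [-0.3  0.4 -0.3] w 85.4 yawneed 0.33 tilt [0.0006 0.0005] q [-0.64  0.41  0.28  2.28 -0.24  0.48 -0.17]
delta world-aligned rows [dy,dx,-dz] cm: [-0.19 -0.15 11.96]
```

```bash
python3 -m pendant '[[[-0.1,-0.1,2.4],[0,0,0.3]],[[-0.1,-0.1,2.4],[0,0,0]],[[0,0,2.4],[0,0,0]],[[0,0,2.4],[0,0,0]],[[0,0,1.6],[0,0,0]],[[0,0,0.8],[0,0,0]],[[0,0,0],[0,0,0]],[[0,0,0],[0,0,0]],[[0,0,0],[0,0,0]],[[0,0,0],[0,0,0]]]' 1 40
python3 -m pendant '[[[0,0,0],[0,0,0]],[[0,0,0],[0,0,0]],[[0,0,0],[0,0,0]],[[0,0,0],[0,0,0]],[[0,0,0],[0,0,0]],[[0,0,0],[0,0,0]],[[0,0,0],[0,0,0]],[[0,0,0],[0,0,0]],[[0,0,0],[0,0,0]],[[0,0,0],[0,0,0]]]' -1 40
python3 st.py
```

```text
clock: 3.83
eef_pos: [433.1, 137.9, 42.3]
tcp_rot: [2.223, 2.218, 0.003]
force: [-0.1, -0.7, -0.4]
gripper_width: 85.1
clock: 4.67
eef_pos: [433.0, 137.7, 42.1]
tcp_rot: [2.224, 2.218, 0.002]
force: [-0.2, 0.4, 11.0]
gripper_width: 59.4
t 4.67 p [433.  137.7  42.1] f [-0.2  0.4 11. ] w 59.4 yawneed -0.14 tilt [0.0014 0.0007] q [-0.5   0.64  0.09  2.36 -0.35  0.16 -0.08]
```

```bash
python3 -m pendant '[[[0,0,-2],[0,0,0]],[[0,0,-3],[0,0,0]],[[0,0,-3],[0,0,0]],[[0,0,-3],[0,0,0]],[[-2,1,-0.5],[0,0,0]],[[-3.5,1.3,0],[0,0,0]],[[-3.5,1.3,0],[0,0,0]],[[-3.5,1.3,0],[0,0,0]],[[-3.5,1.3,0],[0,0,0]],[[-3.5,1.3,0],[0,0,0]]]'
python3 -m pendant '[[[-3.5,1.3,0],[0,0,0]],[[-3.5,1.3,0],[0,0,0]],[[-3.5,1.3,0],[0,0,0]],[[-3.5,1.3,0],[0,0,0]],[[-2.4,0.6,0],[0,0,0]],[[0,0,0],[0,0,0]],[[0,0,0],[0,0,0]],[[0,0,0],[0,0,0]],[[0,0,0],[0,0,0]],[[0,0,0],[0,0,0]]]'
python3 st.py 567 -222 61
```

```text
clock: 5.5
eef_pos: [507.2, -59.3, 156.6]
tcp_rot: [-2.224, -2.219, -0.0]
force: [1.6, -0.7, -1.0]
gripper_width: 59.4
clock: 6.33
eef_pos: [564.5, -220.2, 156.3]
tcp_rot: [-2.222, -2.22, -0.0]
force: [0.9, 0.8, -1.0]
gripper_width: 58.9
t 6.33 p [ 564.5 -220.2  156.3] f [ 0.9  0.8 -1. ] w 58.9 yawneed -0.04 tilt [-0.0003  0.0007] q [ 0.12  0.56  0.24  1.96 -0.21  0.65  0.49]
delta world-aligned rows [dy,dx,-dz] cm: [-0.18  0.25  9.53]
```

```bash
python3 -m pendant '[[[-0.1,0.1,2],[0,0,0]],[[-0.1,0.1,2],[0,0,0]],[[0,0,2],[0,0,0]],[[0,0,1.5],[0,0,0]],[[0,0,1],[0,0,0]],[[0,0,0.5],[0,0,0]],[[0,0,0.3],[0,0,0]],[[0,0,0.2],[0,0,0]],[[0,0,0],[0,0,0]],[[0,0,0],[0,0,0]]]'
python3 -c "
from h import *
s=imaging.snapshot('scene'); crop(s,150,100,430,310,2.8,'pics/s4.png')"
python3 st.py
```

```text
clock: 7.17
eef_pos: [566.5, -223.1, 63.2]
tcp_rot: [-2.224, -2.219, -0.002]
force: [-4.5, 3.2, 11.4]
gripper_width: 59.1
t 7.22 p [ 566.5 -223.1   63.2] f [-3.   2.4 10.9] w 59.2 yawneed -0.11 tilt [0.0005 0.0008] q [ 0.17  0.69  0.18  2.   -0.25  0.47  0.53]
```

View pics/s4.png

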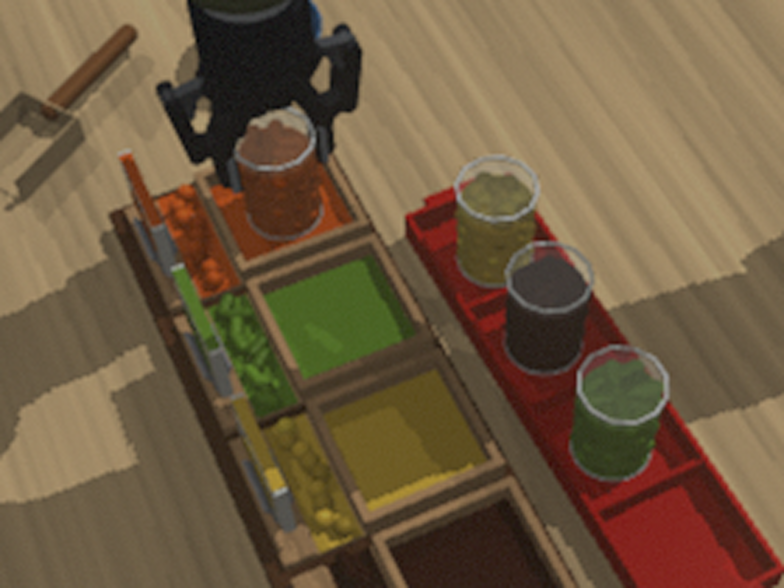

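The image shows the apricot tub upright on the orange liner, and the 10 N upward force confirms contact. I'll release it and fetch the raisin tub.

```bash
python3 -m pendant '[[[0,0,0],[0,0,0]],[[0,0,0],[0,0,0]],[[0,0,0],[0,0,0]],[[0,0,0],[0,0,0]],[[0,0,0],[0,0,0]],[[0,0,-1],[0,0,0]],[[0,0,-2],[0,0,0]],[[0,0,-3],[0,0,0]],[[0,0,-3],[0,0,0]],[[0,0,-1],[0,0,0]]]' 1 40
python3 -m pendant '[[[2,-3,0],[0,0,0]],[[2,-3,0],[0,0,0]],[[2,-3,0],[0,0,0]],[[2,-3,0],[0,0,0]],[[1.4,-1,0],[0,0,0]],[[0,0,0],[0,0,0]],[[0,0,0],[0,0,0]],[[0,0,0],[0,0,0]],[[0,0,0],[0,0,0]],[[0,0,0],[0,0,0]]]'
python3 st.py 436.4 -129.5 42
```

```text
clock: 8.05
eef_pos: [568.0, -224.8, 165.7]
tcp_rot: [2.222, 2.215, 0.003]
force: [-0.0, -1.6, 0.5]
gripper_width: 85.2
clock: 8.88
eef_pos: [437.7, -130.2, 161.3]
tcp_rot: [2.225, 2.217, 0.0]
force: [0.2, 0.1, -0.4]
gripper_width: 85.5
t 8.88 p [ 437.7 -130.2  161.3] f [ 0.2  0.1 -0.4] w 85.5 yawneed -0.19 tilt [ 0.0006 -0.0004] q [-0.02  0.41  0.24  2.28 -0.21  0.48  0.39]
delta world-aligned rows [dy,dx,-dz] cm: [ 0.07 -0.13 11.93]
```

```bash
python3 -m pendant '[[[0.1,-0.1,2.4],[0,0,0]],[[0,0,2.4],[0,0,0]],[[0,0,2.4],[0,0,0]],[[0,0,2.4],[0,0,0]],[[0,0,1.6],[0,0,0]],[[0,0,0.8],[0,0,0]],[[0,0,0],[0,0,0]],[[0,0,0],[0,0,0]],[[0,0,0],[0,0,0]],[[0,0,0],[0,0,0]]]' 1 40
python3 -m pendant '[[[0,0,0],[0,0,0]],[[0,0,0],[0,0,0]],[[0,0,0],[0,0,0]],[[0,0,0],[0,0,0]],[[0,0,0],[0,0,0]],[[0,0,0],[0,0,0]],[[0,0,0],[0,0,0]],[[0,0,0],[0,0,0]],[[0,0,0],[0,0,0]],[[0,0,0],[0,0,0]]]' -1 40
python3 -m pendant '[[[0,0,-2],[0,0,0]],[[0,0,-3],[0,0,0]],[[0,0,-3],[0,0,0]],[[0,0,-3],[0,0,0]],[[1,1,-0.5],[0,0,0]],[[2.5,2.5,0],[0,0,0]],[[2.5,2.5,0],[0,0,0]],[[2.5,2.5,0],[0,0,0]],[[2.5,2.5,0],[0,0,0]],[[2,2,0],[0,0,0]]]'
python3 -m pendant '[[[0,0,0],[0,0,0]],[[0,0,0],[0,0,0]],[[0,0,0],[0,0,0]],[[0,0,0],[0,0,0]],[[0,0,0],[0,0,0]],[[0,0,0],[0,0,0]],[[0,0,0],[0,0,0]],[[0,0,0],[0,0,0]],[[0,0,0],[0,0,0]],[[0,0,0],[0,0,0]]]'
python3 st.py 567.5 -1.8 63
```

```text
clock: 9.72
eef_pos: [436.5, -128.7, 42.2]
tcp_rot: [2.223, 2.217, 0.001]
force: [-0.6, -0.7, -0.4]
gripper_width: 85.3
clock: 10.55
eef_pos: [436.4, -128.5, 42.1]
tcp_rot: [2.223, 2.218, 0.002]
force: [-0.0, 0.2, 9.1]
gripper_width: 59.6
clock: 11.38
eef_pos: [567.7, 3.8, 156.5]
tcp_rot: [2.222, 2.22, 0.001]
force: [0.7, 0.1, -2.2]
gripper_width: 59.1
clock: 12.22
eef_pos: [566.2, 1.0, 156.3]
tcp_rot: [2.225, 2.218, 0.0]
force: [-0.7, 0.9, -1.6]
gripper_width: 59.2
t 12.22 p [566.2   1.  156.3] f [-0.7  0.9 -1.6] w 59.2 yawneed -0.16 tilt [0.0001 0.    ] q [-0.3   0.52  0.28  2.05 -0.25  0.6   0.15]
delta world-aligned rows [dy,dx,-dz] cm: [-0.28  0.13  9.33]
```

Next I'll set it down, release it and go to the pistachio tub.

```bash
python3 -m pendant '[[[-0.1,0.1,2],[0,0,0]],[[-0.2,0,2],[0,0,0]],[[0,0,2],[0,0,0]],[[0,0,1.5],[0,0,0]],[[0,0,1],[0,0,0]],[[0,0,0.5],[0,0,0]],[[0,0,0.3],[0,0,0]],[[0,0,0.1],[0,0,0]],[[0,0,0],[0,0,0]],[[0,0,0],[0,0,0]]]'
python3 -m pendant '[[[0,0,0],[0,0,0]],[[0,0,0],[0,0,0]],[[0,0,0],[0,0,0]],[[0,0,0],[0,0,0]],[[0,0,0],[0,0,0]],[[0,0,-1],[0,0,0]],[[0,0,-2],[0,0,0]],[[0,0,-3],[0,0,0]],[[0,0,-3],[0,0,0]],[[0,0,-1],[0,0,0]]]' 1 40
python3 -m pendant '[[[1.0,-2.5,0],[0,0,0]],[[1.0,-2.5,0],[0,0,0]],[[1.0,-2.5,0],[0,0,0]],[[1.0,-2.5,0],[0,0,0]],[[1,-2.5,0],[0,0,0]],[[0,-0.8,0],[0,0,0]],[[0,0,0],[0,0,0]],[[0,0,0],[0,0,0]],[[0,0,0],[0,0,0]],[[0,0,0],[0,0,0]]]'
python3 st.py 434.2 48.7 42
```

```text
clock: 13.05
eef_pos: [567.5, -1.9, 63.2]
tcp_rot: [2.224, 2.218, 0.001]
force: [-1.1, -0.4, 3.1]
gripper_width: 59.3
clock: 13.88
eef_pos: [568.6, -2.2, 166.5]
tcp_rot: [2.223, 2.216, 0.005]
force: [0.4, -0.0, -0.1]
gripper_width: 85.2
clock: 14.72
eef_pos: [435.8, 48.2, 162.4]
tcp_rot: [2.225, 2.217, 0.001]
force: [-0.3, 0.6, -0.0]
gripper_width: 85.3
t 14.72 p [435.8  48.2 162.4] f [-0.3  0.6 -0. ] w 85.3 yawneed -0.19 tilt [ 0.0012 -0.0001] q [-0.46  0.39  0.3   2.32 -0.25  0.46  0.04]
delta world-aligned rows [dy,dx,-dz] cm: [ 0.05 -0.16 12.04]
```

```bash
python3 -m pendant '[[[0.1,-0.2,2.4],[0,0,0]],[[0,0,2.4],[0,0,0]],[[0,0,2.4],[0,0,0]],[[0,0,2.4],[0,0,0]],[[0,0,1.6],[0,0,0]],[[0,0,0.9],[0,0,0]],[[0,0,0],[0,0,0]],[[0,0,0],[0,0,0]],[[0,0,0],[0,0,0]],[[0,0,0],[0,0,0]]]' 1 40
python3 -m pendant '[[[0,0,0],[0,0,0]],[[0,0,0],[0,0,0]],[[0,0,0],[0,0,0]],[[0,0,0],[0,0,0]],[[0,0,0],[0,0,0]],[[0,0,0],[0,0,0]],[[0,0,0],[0,0,0]],[[0,0,0],[0,0,0]],[[0,0,0],[0,0,0]],[[0,0,0],[0,0,0]]]' -1 40
python3 -m pendant '[[[0,0,-2],[0,0,0]],[[0,0,-3],[0,0,0]],[[0,0,-3],[0,0,0]],[[0,0,-3],[0,0,0]],[[-1,1,-0.5],[0,0,0]],[[-3,2.5,0],[0,0,0]],[[-3,2.5,0],[0,0,0]],[[-3,2.5,0],[0,0,0]],[[-3,2.5,0],[0,0,0]],[[-3,2.4,0],[0,0,0]]]'
python3 -m pendant '[[[0,0,0],[0,0,0]],[[0,0,0],[0,0,0]],[[0,0,0],[0,0,0]],[[0,0,0],[0,0,0]],[[0,0,0],[0,0,0]],[[0,0,0],[0,0,0]],[[0,0,0],[0,0,0]],[[0,0,0],[0,0,0]],[[0,0,0],[0,0,0]],[[0,0,0],[0,0,0]]]'
python3 st.py 568 -112 63
```

```text
clock: 15.55
eef_pos: [433.0, 49.6, 42.2]
tcp_rot: [2.224, 2.218, 0.002]
force: [-0.2, -0.9, 0.6]
gripper_width: 85.6
clock: 16.38
eef_pos: [433.4, 49.7, 42.1]
tcp_rot: [2.223, 2.218, 0.003]
force: [-0.7, 0.7, 10.0]
gripper_width: 59.1
clock: 17.22
eef_pos: [566.9, -112.8, 155.7]
tcp_rot: [-2.224, -2.219, 0.0]
force: [0.6, 0.7, -2.4]
gripper_width: 59.1
clock: 18.05
eef_pos: [566.0, -110.6, 156.4]
tcp_rot: [2.224, 2.219, 0.0]
force: [-0.4, 0.3, -2.4]
gripper_width: 59.0
t 18.05 p [ 566.  -110.6  156.4] f [-0.4  0.3 -2.4] w 59.0 yawneed -0.13 tilt [0.0002 0.    ] q [-0.11  0.53  0.29  2.03 -0.26  0.62  0.36]
delta world-aligned rows [dy,dx,-dz] cm: [-0.14  0.2   9.34]
```

```bash
python3 -m pendant '[[[-0.1,0.1,2],[0,0,0]],[[0,0.1,2],[0,0,0]],[[0,0,2],[0,0,0]],[[0,0,1.5],[0,0,0]],[[0,0,1],[0,0,0]],[[0,0,0.5],[0,0,0]],[[0,0,0.3],[0,0,0]],[[0,0,0.1],[0,0,0]],[[0,0,0],[0,0,0]],[[0,0,0],[0,0,0]]]'
python3 -m pendant '[[[0,0,0],[0,0,0]],[[0,0,0],[0,0,0]],[[0,0,0],[0,0,0]],[[0,0,0],[0,0,0]],[[0,0,0],[0,0,0]],[[0,0,-1],[0,0,0]],[[0,0,-2],[0,0,0]],[[0,0,-3],[0,0,0]],[[0,0,-3],[0,0,0]],[[0,0,-1],[0,0,0]]]' 1 40
python3 -m pendant '[[[1.3,-2.5,0],[0,0,0]],[[1.3,-2.5,0],[0,0,0]],[[1.3,-2.5,0],[0,0,0]],[[1.3,-2.5,0],[0,0,0]],[[1.3,-2.5,0],[0,0,0]],[[0,-0.6,0],[0,0,0]],[[0,0,0],[0,0,0]],[[0,0,0],[0,0,0]],[[0,0,0],[0,0,0]],[[0,0,0],[0,0,0]]]'
python3 st.py 438 -46.4 42
```

```text
clock: 18.88
eef_pos: [568.3, -112.0, 63.3]
tcp_rot: [2.224, 2.218, 0.001]
force: [-1.9, 0.1, 2.7]
gripper_width: 59.0
clock: 19.72
eef_pos: [569.3, -112.5, 166.5]
tcp_rot: [2.222, 2.215, 0.005]
force: [1.3, 1.1, 0.4]
gripper_width: 85.5
clock: 20.55
eef_pos: [438.5, -47.0, 162.4]
tcp_rot: [2.224, 2.217, 0.001]
force: [0.1, -0.3, 0.0]
gripper_width: 85.1
t 20.55 p [438.5 -47.  162.4] f [ 0.1 -0.3  0. ] w 85.1 yawneed -0.18 tilt [ 0.0012 -0.0003] q [-0.25  0.39  0.31  2.31 -0.26  0.46  0.26]
delta world-aligned rows [dy,dx,-dz] cm: [ 0.06 -0.05 12.04]
```

```bash
python3 -m pendant '[[[0,0,2.4],[0,0,0]],[[0,0,2.4],[0,0,0]],[[0,0,2.4],[0,0,0]],[[0,0,2.4],[0,0,0]],[[0,0,1.6],[0,0,0]],[[0,0,0.9],[0,0,0]],[[0,0,0],[0,0,0]],[[0,0,0],[0,0,0]],[[0,0,0],[0,0,0]],[[0,0,0],[0,0,0]]]' 1 40
python3 -m pendant '[[[0,0,0],[0,0,0]],[[0,0,0],[0,0,0]],[[0,0,0],[0,0,0]],[[0,0,0],[0,0,0]],[[0,0,0],[0,0,0]],[[0,0,0],[0,0,0]],[[0,0,0],[0,0,0]],[[0,0,0],[0,0,0]],[[0,0,0],[0,0,0]],[[0,0,0],[0,0,0]]]' -1 40
python3 -m pendant '[[[0,0,-2],[0,0,0]],[[0,0,-3],[0,0,0]],[[0,0,-3],[0,0,0]],[[0,0,-3],[0,0,0]],[[1,1,-0.5],[0,0,0]],[[3,2.5,0],[0,0,0]],[[3,2.5,0],[0,0,0]],[[3,2.5,0],[0,0,0]],[[3,2.5,0],[0,0,0]],[[2.4,2,0],[0,0,0]]]'
python3 -m pendant '[[[0,0,0],[0,0,0]],[[0,0,0],[0,0,0]],[[0,0,0],[0,0,0]],[[0,0,0],[0,0,0]],[[0,0,0],[0,0,0]],[[0,0,0],[0,0,0]],[[0,0,0],[0,0,0]],[[0,0,0],[0,0,0]],[[0,0,0],[0,0,0]],[[0,0,0],[0,0,0]]]'
python3 st.py 567 108.3 63
```

```text
clock: 21.38
eef_pos: [437.7, -46.5, 42.2]
tcp_rot: [2.223, 2.218, 0.002]
force: [-0.2, -0.1, 0.6]
gripper_width: 85.3
clock: 22.22
eef_pos: [437.7, -46.4, 42.1]
tcp_rot: [2.223, 2.218, 0.002]
force: [-0.5, 0.4, 9.8]
gripper_width: 59.6
clock: 23.05
eef_pos: [568.9, 110.3, 156.6]
tcp_rot: [2.222, 2.221, 0.002]
force: [-0.1, -0.4, -1.5]
gripper_width: 59.2
clock: 23.88
eef_pos: [567.5, 107.0, 156.3]
tcp_rot: [2.224, 2.218, 0.0]
force: [-0.1, -0.7, -1.9]
gripper_width: 59.4
t 23.88 p [567.5 107.  156.3] f [-0.1 -0.7 -1.9] w 59.4 yawneed -0.16 tilt [0. 0.] q [-0.53  0.54  0.35  2.03 -0.31  0.62  0.03]
delta world-aligned rows [dy,dx,-dz] cm: [ 0.13 -0.05  9.33]
```

```bash
python3 -m pendant '[[[0.1,0,2],[0,0,0]],[[0,0,2],[0,0,0]],[[0,0,2],[0,0,0]],[[0,0,1.5],[0,0,0]],[[0,0,1],[0,0,0]],[[0,0,0.5],[0,0,0]],[[0,0,0.3],[0,0,0]],[[0,0,0.1],[0,0,0]],[[0,0,0],[0,0,0]],[[0,0,0],[0,0,0]]]'
python3 -m pendant '[[[0,0,0],[0,0,0]],[[0,0,0],[0,0,0]],[[0,0,0],[0,0,0]],[[0,0,0],[0,0,0]],[[0,0,0],[0,0,0]],[[0,0,-1],[0,0,0]],[[0,0,-2],[0,0,0]],[[0,0,-3],[0,0,0]],[[0,0,-3],[0,0,0]],[[0,0,-1],[0,0,0]]]' 1 40
python3 -m pendant '[[[3,-0.8,0],[0,0,0]],[[3,-0.8,0],[0,0,0]],[[3,-0.8,0],[0,0,0]],[[3,-0.8,0],[0,0,0]],[[3,-0.8,0],[0,0,0]],[[3,-0.8,0],[0,0,0]],[[3,-0.8,0],[0,0,0]],[[3,-0.8,0],[0,0,0]],[[0,0,0],[0,0,0]],[[0,0,0],[0,0,0]]]' 0
python3 -c "
from h import *
s=imaging.snapshot('scene'); crop(s,150,100,470,340,2.5,'pics/s5.png')
s=imaging.snapshot('scene'); crop(s,370,365,480,465,6,'pics/s6.png')"
python3 st.py 502 348.5 36
```

```text
clock: 24.72
eef_pos: [567.9, 108.1, 63.2]
tcp_rot: [2.224, 2.218, 0.002]
force: [-1.1, -1.0, 3.3]
gripper_width: 59.0
clock: 25.55
eef_pos: [569.0, 108.0, 166.5]
tcp_rot: [2.223, 2.216, 0.006]
force: [0.3, -1.0, 0.7]
gripper_width: 85.5
clock: 26.38
eef_pos: [503.0, 350.4, 162.2]
tcp_rot: [-2.22, -2.223, 0.0]
force: [0.6, -0.7, -1.0]
gripper_width: 42.8
t 26.48 p [504.2 347.4 162.4] f [-0.4 -0.4 -0.3] w 42.6 yawneed -0.17 tilt [ 0.0001 -0.0007] q [-0.96  0.58  0.4   1.95 -0.34  0.69 -0.36]
delta world-aligned rows [dy,dx,-dz] cm: [ 0.11 -0.22 12.64]
```

View pics/s5.png

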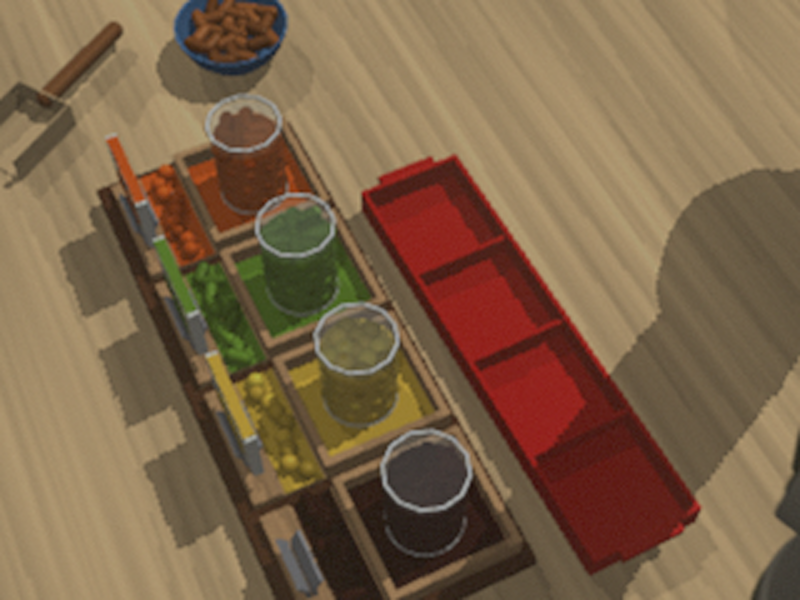

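All four tubs stand upright in their matching bays. Next is the ticket.

```bash
python3 -m pendant '[[[0.1,-0.1,2.4],[0,0,-1.3]],[[0,-0.1,2.4],[0,0,0]],[[0,0,2.4],[0,0,0]],[[0,0,2.4],[0,0,0]],[[0,0,1.6],[0,0,0]],[[0,0,0.9],[0,0,0]],[[0,0,0.3],[0,0,0]],[[0,0,0],[0,0,0]],[[0,0,0],[0,0,0]],[[0,0,0],[0,0,0]]]' 0 30
python3 st.py 502 348.5 38
python3 -c "
from h import *
s=imaging.snapshot('scene'); crop(s,350,325,490,465,4,'pics/s7.png')"
```

```text
clock: 27.32
eef_pos: [502.8, 349.4, 39.5]
tcp_rot: [2.199, 2.243, 0.003]
force: [0.4, 0.5, -0.2]
gripper_width: 42.5
t 27.32 p [502.8 349.4  39.5] f [ 0.4  0.5 -0.2] w 42.5 yawneed 1.13 tilt [0.0014 0.0009] q [-0.87  0.74  0.27  2.01 -0.43  0.44 -0.26]
delta world-aligned rows [dy,dx,-dz] cm: [-0.09 -0.08  0.15]
```

View pics/s7.png

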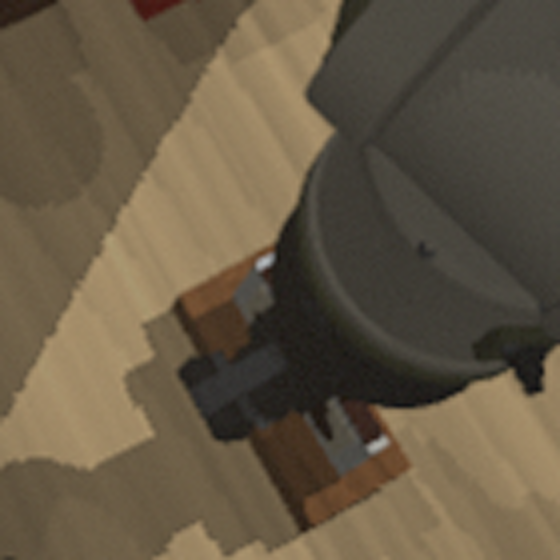

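```bash
python3 -m pendant '[[[0,0,0],[0,0,0]],[[0,0,0],[0,0,0]],[[0,0,0],[0,0,0]],[[0,0,0],[0,0,0]],[[0,0,0],[0,0,0]],[[0,0,0],[0,0,0]],[[0,0,0],[0,0,0]],[[0,0,0],[0,0,0]],[[0,0,0],[0,0,0]],[[0,0,0],[0,0,0]]]' -1 50
python3 st.py
python3 -m pendant '[[[0,0,-0.5],[0,0,0]],[[0,0,-1],[0,0,0]],[[0,0,-1],[0,0,0]],[[0,0,-1.5],[0,0,0]],[[0,0,-2],[0,0,0]],[[0,0,-2],[0,0,0]],[[0,0,-2],[0,0,0]],[[0,0,-2],[0,0,0]],[[0,0,0],[0,0,1.1]],[[0,0,0],[0,0,0]]]'
python3 -m pendant '[[[-3,2,0],[0,0,0]],[[-3,2,0],[0,0,0]],[[-3,2,0],[0,0,0]],[[-3,2,0],[0,0,0]],[[-3,2,0],[0,0,0]],[[-3,2,0],[0,0,0]],[[-3,2,0],[0,0,0]],[[-2,1.4,0],[0,0,0]],[[-1,0.6,0],[0,0,0]],[[0,0,0],[0,0,0]]]'
python3 -c "
from h import *
s=imaging.snapshot('scene'); crop(s,190,190,390,350,4,'pics/s8.png')
s=imaging.snapshot('top'); crop(s,220,140,340,230,6.6,'pics/t8.png')"
python3 st.py 663.3 109 62
```

```text
clock: 28.2
eef_pos: [502.5, 349.5, 38.7]
tcp_rot: [2.199, 2.244, 0.001]
force: [0.3, 0.3, 6.0]
gripper_width: 7.2
t 28.20 p [502.5 349.5  38.7] f [0.3 0.3 6. ] w 7.2 yawneed 1.15 tilt [0.0007 0.0006] q [-0.88  0.74  0.27  2.01 -0.43  0.44 -0.26]
clock: 29.03
eef_pos: [502.1, 349.7, 160.0]
tcp_rot: [-2.221, -2.221, -0.003]
force: [-1.0, 0.7, 0.1]
gripper_width: 7.5
clock: 29.87
eef_pos: [662.9, 105.9, 157.6]
tcp_rot: [2.225, 2.217, -0.003]
force: [-0.5, 0.0, -1.1]
gripper_width: 7.6
t 29.97 p [661.3 110.4 157.5] f [-0.2  1.7 -1.3] w 7.2 yawneed 0.07 tilt [-0.002   0.0006] q [-0.48  0.64  0.36  1.81 -0.32  0.75  0.05]
delta world-aligned rows [dy,dx,-dz] cm: [-0.14  0.2   9.55]
```

View pics/s8.png

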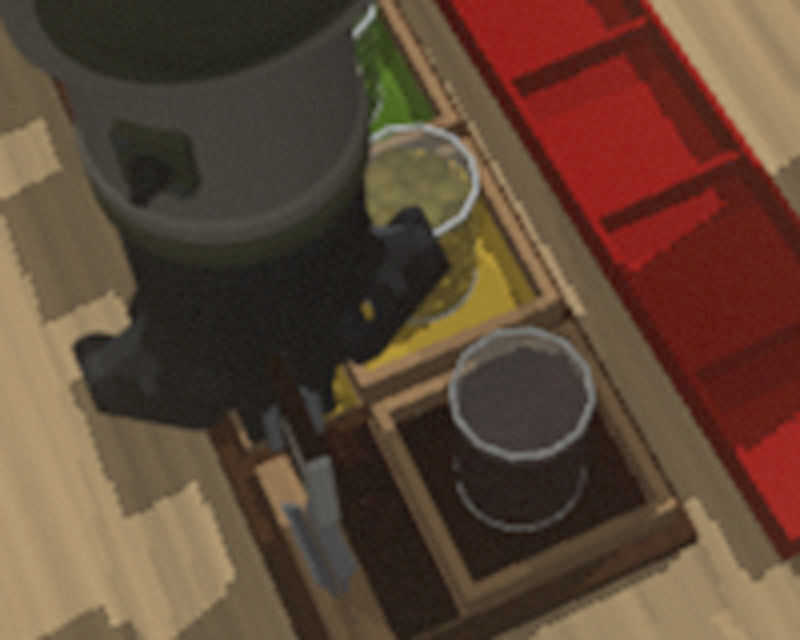

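View pics/t8.png

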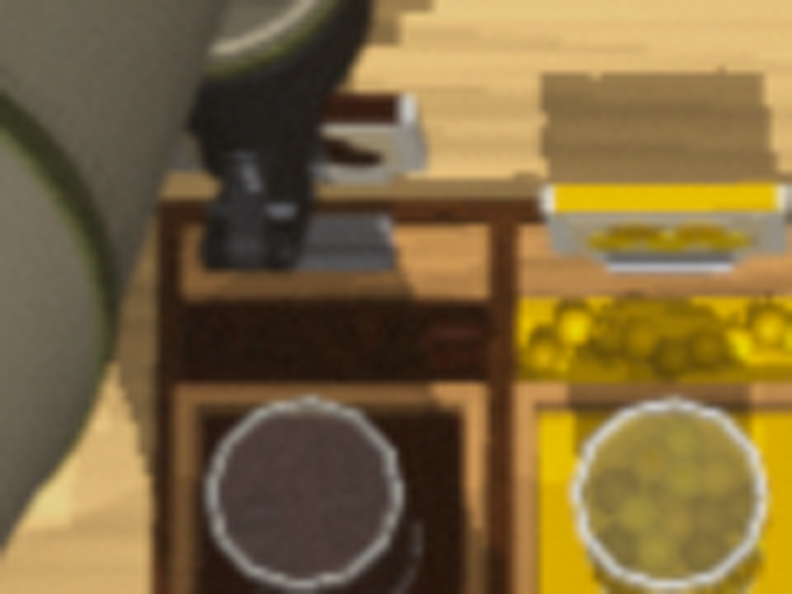

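```bash
python3 - <<'E'
from h import *
np.set_printoptions(precision=1,suppress=True)
s=imaging.snapshot("top"); o=r.observe(); print(o['eef_pos'])
c=lambda a:[(220+(x+.5)/6.6-.5,140+(y+.5)/6.6-.5) for x,y in a]
print("held top right far/near",unproj(s,c([(416,95),(418,122)]),o['eef_pos'][2]+36))
print("clip right end",unproj(s,c([(393,215),(395,270)]),46))
print("yellow top",unproj(s,c([(543,184),(788,184),(545,212),(790,212)]),94))
print("date tub lid, raisin lid",unproj(s,c([(305,493),(669,495)]),104))
E
```

```text
[661.1 111.4 157.6]
held top right far/near [[666.   67.9 193.6]
 [658.   67.2 193.6]]
clip right end [[671.7  88.2  46. ]
 [653.5  87.2  46. ]]
yellow top [[668.3  37.   94. ]
 [668.2 -39.3  94. ]
 [659.3  36.3  94. ]
 [659.3 -39.9  94. ]]
date tub lid, raisin lid [[568.1 108.2 104. ]
 [567.6  -3.  104. ]]
```

```bash
python3 -m pendant '[[[-0.1,0.1,1.5],[0,0,0]],[[-0.1,0.1,1.5],[0,0,0]],[[0,0,1],[0,0,0]],[[0,0,1],[0,0,0]],[[0,0,0.5],[0,0,0]],[[0,0,0.5],[0,0,0]],[[0,0,0],[0,0,0]],[[0,0,0],[0,0,0]],[[0,0,0],[0,0,0]],[[0,0,0],[0,0,0]]]'
python3 st.py 663.5 109.3 62
python3 -c "
from h import *
s=imaging.snapshot('scene'); crop(s,210,210,330,350,4.2,'pics/s9.png')"
```

```text
clock: 30.85
eef_pos: [664.7, 107.4, 98.9]
tcp_rot: [2.22, 2.222, 0.001]
force: [-0.4, -0.1, -0.2]
gripper_width: 7.3
t 30.85 p [664.7 107.4  98.9] f [-0.4 -0.1 -0.2] w 7.3 yawneed 0.04 tilt [0.001  0.0002] q [-0.45  0.71  0.32  1.84 -0.35  0.64  0.09]
delta world-aligned rows [dy,dx,-dz] cm: [ 0.19 -0.12  3.69]
```

View pics/s9.png

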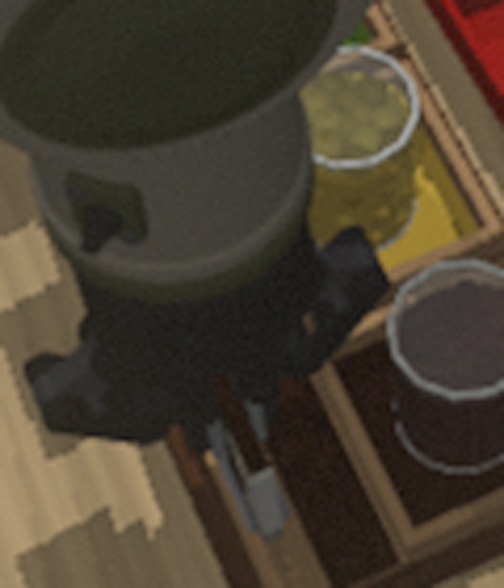

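The ticket sits over the clip, parallel to it. I'll go down slowly.

```bash
python3 -m pendant '[[[0.1,-0.1,0.5],[0,0,0]],[[0.1,0,0.5],[0,0,0]],[[0,0,0.4],[0,0,0]],[[0,0,0.3],[0,0,0]],[[0,0,0.3],[0,0,0]],[[0,0,0.2],[0,0,0]],[[0,0,0.2],[0,0,0]],[[0,0,0],[0,0,0]],[[0,0,0],[0,0,0]],[[0,0,0],[0,0,0]]]'
python3 st.py 663.5 109.3 62
python3 -m pendant '[[[0,0,0.2],[0,0,0]],[[0,0,0.2],[0,0,0]],[[0,0,0.1],[0,0,0]],[[0,0,0.1],[0,0,0]],[[0,0,0.1],[0,0,0]],[[0,0,0.1],[0,0,0]],[[0,0,0],[0,0,0]],[[0,0,0],[0,0,0]],[[0,0,0],[0,0,0]],[[0,0,0],[0,0,0]]]'
python3 st.py 663.5 109.3 62
```

```text
clock: 31.73
eef_pos: [662.8, 109.4, 73.9]
tcp_rot: [-2.22, -2.222, 0.001]
force: [-2.4, -0.5, -0.6]
gripper_width: 7.4
t 31.73 p [662.8 109.4  73.9] f [-2.4 -0.5 -0.6] w 7.4 yawneed 0.05 tilt [-0.0012 -0.0002] q [-0.44  0.74  0.3   1.85 -0.36  0.6   0.09]
delta world-aligned rows [dy,dx,-dz] cm: [-0.01  0.07  1.19]
clock: 32.57
eef_pos: [663.1, 109.4, 66.0]
tcp_rot: [-2.22, -2.222, 0.001]
force: [-5.2, 0.9, -2.1]
gripper_width: 7.3
t 32.57 p [663.1 109.4  66. ] f [-5.2  0.9 -2.1] w 7.3 yawneed 0.05 tilt [-0.0006 -0.0001] q [-0.43  0.75  0.3   1.86 -0.37  0.59  0.1 ]
delta world-aligned rows [dy,dx,-dz] cm: [-0.01  0.04  0.4 ]
```

```bash
python3 -m pendant '[[[0,-0.1,0],[0,0,0]],[[0,0,0.1],[0,0,0]],[[0,0,0.1],[0,0,0]],[[0,0,0.1],[0,0,0]],[[0,0,0],[0,0,0]],[[0,0,0],[0,0,0]],[[0,0,0],[0,0,0]],[[0,0,0],[0,0,0]],[[0,0,0],[0,0,0]],[[0,0,0],[0,0,0]]]'
python3 st.py
python3 -m pendant '[[[0,0,0.1],[0,0,0]],[[0,0,0],[0,0,0]],[[0,0,0.1],[0,0,0]],[[0,0,0],[0,0,0]],[[0,0,0.1],[0,0,0]],[[0,0,0],[0,0,0]],[[0,0,0],[0,0,0]],[[0,0,0],[0,0,0]],[[0,0,0],[0,0,0]],[[0,0,0],[0,0,0]]]'
python3 st.py
```

```text
clock: 33.4
eef_pos: [662.5, 109.4, 63.3]
tcp_rot: [2.22, 2.222, 0.0]
force: [-2.0, 0.5, -0.2]
gripper_width: 7.4
t 33.40 p [662.5 109.4  63.3] f [-2.   0.5 -0.2] w 7.4 yawneed 0.05 tilt [ 0.0004 -0.0001] q [-0.43  0.76  0.29  1.86 -0.37  0.58  0.1 ]
clock: 34.23
eef_pos: [662.8, 109.4, 62.6]
tcp_rot: [2.221, 2.222, 0.003]
force: [-7.6, 0.2, 21.6]
gripper_width: 7.5
t 34.23 p [662.8 109.4  62.6] f [-7.6  0.2 21.6] w 7.5 yawneed 0.04 tilt [0.0014 0.001 ] q [-0.43  0.76  0.29  1.86 -0.37  0.58  0.1 ]
```

Contact came on stiff at TCP z 62.7. That matches the predicted home height: the tubs put the bay origin at about 20, plus 8 to the ledge, plus the 34.7 grip offset. I'll release and check.

```bash
python3 -m pendant '[[[0,-0.1,-0.1],[0,0,0]],[[0,0,0],[0,0,0]],[[0,0,0],[0,0,0]],[[0,0,0],[0,0,0]],[[0,0,0],[0,0,0]],[[0,0,0],[0,0,0]],[[0,0,0],[0,0,0]],[[0,0,0],[0,0,0]],[[0,0,0],[0,0,0]],[[0,0,0],[0,0,0]]]' 0 30
python3 -m pendant '[[[0,0,-1],[0,0,0]],[[0,0,-2],[0,0,0]],[[0,0,-3],[0,0,0]],[[0,0,-3],[0,0,0]],[[0,0,-3],[0,0,0]],[[2,-1,-2],[0,0,0]],[[3.5,-1,0],[0,0,0]],[[3.5,-1,0],[0,0,0]],[[3.5,-1,0],[0,0,0]],[[3.5,-1,0],[0,0,0]]]'
python3 -m pendant '[[[3.5,-1,0],[0,0,0]],[[3.5,-1,0],[0,0,0]],[[3.5,-1,0],[0,0,0]],[[3.5,-1,0],[0,0,0]],[[3.5,-1,0],[0,0,0]],[[0,0,0],[0,0,0]],[[0,0,0],[0,0,0]],[[0,0,0],[0,0,0]],[[0,0,0],[0,0,0]],[[0,0,0],[0,0,0]]]'
python3 -c "
from h import *
s=imaging.snapshot('scene'); crop(s,180,130,380,350,2.7,'pics/s10.png')
s=imaging.snapshot('top'); crop(s,220,150,460,320,3.3333,'pics/t10.png')"
python3 st.py
```

```text
clock: 35.07
eef_pos: [661.4, 109.4, 61.3]
tcp_rot: [2.22, 2.222, 0.0]
force: [0.4, 0.0, -0.3]
gripper_width: 42.7
clock: 35.9
eef_pos: [610.6, 270.8, 202.5]
tcp_rot: [2.221, 2.222, 0.002]
force: [0.8, 0.1, -1.1]
gripper_width: 42.9
clock: 36.73
eef_pos: [562.0, 442.6, 201.8]
tcp_rot: [2.223, 2.219, 0.0]
force: [-0.1, 0.4, 0.1]
gripper_width: 42.8
t 36.83 p [561.8 443.1 201.6] f [-0.8 -0.2  0. ] w 42.6 yawneed -0.06 tilt [ 0.0004 -0.0001] q [-1.    0.65  0.42  1.67 -0.32  0.89 -0.46]
```

View pics/s10.png

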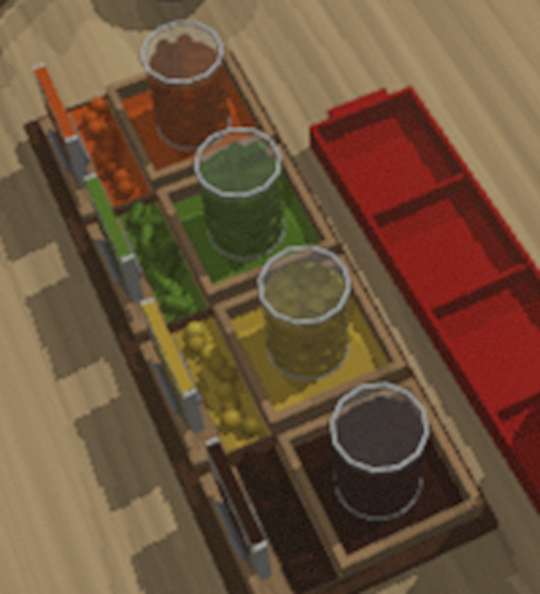

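View pics/t10.png

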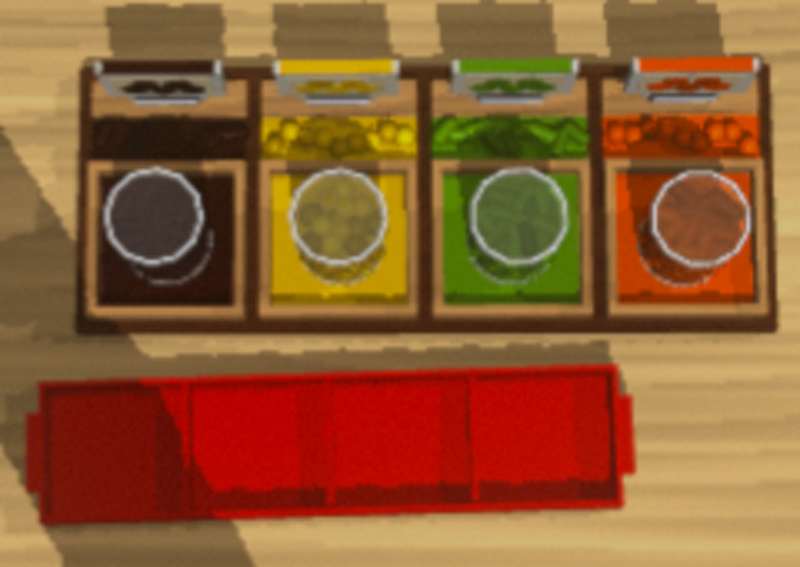

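```bash
python3 - <<'E'
from h import *
np.set_printoptions(precision=1,suppress=True)
from scipy.optimize import least_squares
t=imaging.snapshot("top"); s=imaging.snapshot("scene")
c=lambda a:np.array([(220+(x+.5)/3.33333-.5,150+(y+.5)/3.33333-.5) for x,y in a])
g=lambda a:np.array([(180+(x+.5)/2.7-.5,130+(y+.5)/2.7-.5) for x,y in a])
# mean top edge: (left,right end), date/yellow/green
a=c([(97,66),(223,66),(276,66),(399,66),(453,65),(578,65)]); b=g([(265,545),(213,440),(197,395),(147,300),(135,268),(90,178)])
q=least_squares(lambda P:np.r_[(proj(t,P)-a).ravel(),(proj(s,P)-b).ravel()],np.tile([660,0,90.],6)); print(q.x.reshape(-1,3),abs(q.fun).max())
E
```

```text
[[ 659.1  146.4  102.9]
 [ 660.7   69.6   97.3]
 [ 659.1   37.5   99.1]
 [ 661.5  -39.3   98.3]
 [ 661.2  -71.2   92.1]
 [ 662.4 -149.    96.4]] 1.8812563248783079
```

```bash
python3 -c "
from cell import workorder,r
print(workorder.sign_off(), r.observe()['clock'])"
```

```text
the job is handed in; nothing more can be done
the job is handed in; nothing more can be done
```

I moved all four tubs into the bays showing their own fruit. I then pressed the date ticket into the date bay's clip and handed the job in at about 37 s of the 106 s.

**Tubs:** the last pictures show all four upright in their own bays, the red tray empty and the gripper clear. They sit within a few mm of their bay centres.

**Ticket:** it stands upright and in line with the other tickets, about 1 mm from the clip's middle. It stopped firmly at the expected height, with about 22 N on the wrist. Its top then measured about 100 mm against 94–99 mm for its neighbours. That fits fully home, but the reading is only good to about 5 mm.

**One disagreement:** the cameras put the bays about 16 mm above the table, while touching down with the tubs and ticket suggested about 20 mm. I took the touch readings.

**Bowl:** I never went near it. It was in place after the last tub was set down, but the final pictures did not fully show it.

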